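Raise the fume box sash to its mark

TASK

The clear sash of the small fume box on the bench is almost down. With closed fingertips push it up from beneath its lip until the lip is level with the point of the arrow clip on the left post, then leave it standing there and move clear. Push only: do not pinch the lip between the fingers, and do not disturb the dapping block, ring clamp and bench block standing beside the box.

Things in the scene. Friction and masses are not known exactly. Their poses are not given: they have to be found in the camera images.
- fume_box: Fixed clear-walled fume box in an aluminium frame, 120 deep (x) x 310 wide (y) x 350 mm high, duct stub and two pulleys on top. Origin on its underside, midway in y, 75 mm behind the posts' front; local -x faces the robot, z up. Two posts 35 mm wide in front, centred at y +137.5 and -137.5 mm; the clear sash slides up and down between them. A 22 mm high sill joins them below.
- sash (a joint): Height of the sash above its lowest position, m, 0 to 0.16, grows upward. Counterweights hidden in the posts balance its weight to about 1.2 N, and its friction is about 4 N, so it stays wherever it is left; pushing it up takes about 3 to 6 N plus about 15 N per m/s.
- lip_edge (a point): Middle of the lower front edge of the sash's lip, moving with it; axes as fume_box. At joint 0: 100 mm above the bench, local x -111, y 0 mm of fume_box. The lip is a level shelf 220 mm long (y), 12 mm thick (up from here), 45 mm deep (back along +x to the clear panel, 92 mm high); 5 mm up, its nosing stands 2 mm proud. Free space below it, back to the sill 39 mm behind.
- lip_left_end (a point): Middle of the lip's thickness at its left end (local +y), 110 mm to the left of, 6 mm behind and 6 mm above lip_edge. It moves with the sash. This is the point to bring level with the arrow's point.
- arrow_tip (a point): Point of the dark steel arrow clip, fixed at varying height on the left post; solid, standing out as far as the lip. The arrow lies level and points right (local -y) at the lip's left end; its point is 4 mm behind the lip's front edge and 6 mm beside the lip's end. It shows the height for the middle of the lip's thickness.
- dapping_block: Loose wooden-coloured cube 50 mm with round hollows, on the bench in front and to the left of the box. Origin under its middle. To be left alone.
- ring_clamp: Loose wooden ring clamp 118 x 31 x 23 mm lying on the bench to the right of the box. Origin under its middle. To be left alone.
- bench_block: Loose flat steel block 52 x 52 x 20 mm on the bench, in front and to the right of the box. Origin under its middle. To be left alone.

How it is judged:
On the way:
1. the fingers push the sash up from beneath its lip: it has risen more than 30 mm with the fingers against the lip's underside or lower edge (distance of lip_edge from where it was at the start of the episode above 0.03 m and contact force between the fingers and sash_c0 above 0.5 N), for 0.2 s.
At the end, for the whole second after the job is handed in: The sash stands still with the middle of its lip's thickness within 7 mm of the height of the arrow's point, and the three loose things are within 15 mm of where they stood (z of lip_left_end in the frame of arrow_tip between -0.007 and 0.007 m and velocity of joint sash between -0.003 and 0.003 m/s and distance of each of dapping_block, ring_clamp, bench_block from where it was at the start of the episode below 0.015 m); the robot touches nothing.
It fails at once if the lip is pinched: the fingers press on its top and its underside at once (contact force between the fingers and sash_c0 above 1 N and contact force between the fingers and sash_c1 above 1 N).
It fails at once if a loose thing beside the box is lifted or shoved more than 15 mm (distance of any of dapping_block, ring_clamp, bench_block from where it was at the start of the episode above 0.015 m).
It also fails if it takes over 43 s, if anything falls off the work surface, if the arm or the gripper's body presses on something with over 40 N, if the wrist force passes 120 N, or if a joint passes its speed limit or range.

ROBOT

A 7-joint arm with a two-finger parallel gripper is mounted at the origin on a cart in front of the work surface, level with it; the furniture and walls round the work are solid. World frame = base frame: x ahead of the robot, y to its left, z up, the work surface at z = 0. Lengths are in m, angles in rad, forces in N, time in s.
With the tool pointing down it reaches from about 0.425 to 1.025 m from the base axis. Payload 3.6 kg.
Tool frame: the origin (TCP) lies at the very end of the fingers, on their centre line; the grasp point (between the pads) lies 19 mm behind it; z points along the fingers, y is the line along which they close (so a half turn about z gives the same grasp; the last joint's range is limited). The gripper opens to 85 mm and grips with 20 to 120 N. Pads are 22 mm wide; open, the fingers measure 114 mm over their backs; the gripper's body (76 mm by 85 mm) begins 54 mm behind the grasp point. The pads swing forward as they close: fully open they stand 13 mm farther back than shut.
Start: joints at [-1.361, 0.591, 0.048, 1.609, -0.033, 0.943, -0.034], TCP at [0.217, 0.692, 0.231] pointing down, gripper open.
Joint ranges: [-2.69, 2.69], [-0.47, 2.24], [-1.27, 1.36], [0.19, 2.51], [-1.53, 4.68], [0.08, 2.07], [-3.09, 3.09]. Speed limits (rad/s): [2.57, 2.57, 3.14, 3.14, 3.14, 3.14, 3.14].

INTERFACE

Orientations are given as a rotation vector (axis times angle).
In Python, from cell import state, snapshot, get_calibration, finish_job gives the robot as it stands. The module is installed in compiled form; this text tells all that it offers.
- The arm moves only by the shell command python3 -m jog 'ROWS' [FORCE]. ROWS is JSON, a list that holds one entry, the list of rows, each a list of 5 numbers: the shift along the world's x, y, z in mm, then the turn about the world's z in degrees, then the finger opening in mm, from 0 to 85.4. In form: [[[dx, dy, dz, spin, gripper], ...]]. A call has 1 to 12 rows; each row is the pose to reach, as a shift and turn from the pose commanded when the call began; what a row does not reach only later rows make up. A row lasts 1/12 s, in which the tool goes at most 41.7 mm and 7.16 degrees, less where a joint would pass 70% of its speed; a pose out of reach is approached as far as the arm can. A call with a gripper value outside its range is refused whole. The fingers move at their own pace and stop on an object; FORCE is the grip in N (left out, the last holds). Time passes only in rows, so rows that repeat a pose let the fingers close. It gives the time, the measured TCP pose, the force, the opening and the grip force at its end, in the units of the state.
- state(): the state, without advancing time (a new reading comes with each control period).
- snapshot(name): name is "scene" or "top"; returns the picture (420x560x3 uint8, red, green, blue); there is no depth.
- get_calibration(name): a dict with "K" (3x3 intrinsics, pixels), "camera_from_world" (4x4, takes a point from world to camera coordinates). Camera axes: x right, y up, looking along -z (the intrinsics and any distortion apply to the point x, -y, -z); pixel columns grow to the right and rows downward; lengths in m; the calibration is good to about 2 mm. A picture is of the moment at which its call begins. get_calibration takes no time and is no camera call.
- finish_job(): hands the job in; it is judged then, once.
The state is a dict: "t": time; "joint_positions": joint angles; "joint_vel": joint speeds; "effort": joint torques, N m; "tcp_pos": TCP position; "ee_rot": TCP orientation; "wrist_force": force on the tool from outside, world axes, zero at the start; "torque": the same for the moment, N m; "grip_width": opening from 0.0 (shut) to 1.0 (fully open); "grip_force": force on a finger pad.
Only numpy, scipy, OpenCV 4.12 (cv2) and the standard library are available. Lean on these libraries where they do the work, as an engineer would, in place of code of your own. Each camera call takes 0.05 s, during which the arm holds its last target. There are 200 camera calls.

## Working session

There is one attempt and no reset: what is moved stays moved. The work goes in short steps, Python scripts to look and compute and a shell command to move; the robot and the scene stay as the last step left them, time stands still between calls to the robot, and variables do not carry over. Pictures are saved under pics/ and viewed, at most 10 in all, crops included, and the job is handed in when it is done.

```bash
mkdir -p pics; python3 - <<'E'
from cell import *
import cv2
for n in ("scene","top"):
    cv2.imwrite(f"pics/{n}0.png",cv2.resize(snapshot(n)[:,:,::-1],(800,600),interpolation=cv2.INTER_CUBIC))
    c=get_calibration(n);print(n,c)
s=state();print(s['t'],s['tcp_pos'],s['ee_rot'])
E
```

```text
scene {'K': array([[500.55069454,   0.        , 279.29867415],
       [  0.        , 500.55069454, 213.2676803 ],
       [  0.        ,   0.        ,   1.        ]]), 'camera_from_world': array([[ 0.97669719, -0.21428928,  0.01194557, -0.57980867],
       [ 0.1416334 ,  0.68536152,  0.71429656, -0.13590705],
       [-0.16125313, -0.69595955,  0.69974119, -1.28154973],
       [ 0.        ,  0.        ,  0.        ,  1.        ]])}
top {'K': array([[545.13033953,   0.        , 280.43748096],
       [  0.        , 545.13033953, 210.42194458],
       [  0.        ,   0.        ,   1.        ]]), 'camera_from_world': array([[ 0.11781509, -0.99303079,  0.0030753 , -0.19095625],
       [ 0.97015281,  0.11576069,  0.21307976, -0.59157916],
       [-0.21195076, -0.0221205 ,  0.97702997, -1.22791158],
       [ 0.        ,  0.        ,  0.        ,  1.        ]])}
0.1 [0.21661783 0.69107368 0.23022248] [-0.47515545 -3.10524299  0.00327671]
```

View pics/scene0.png

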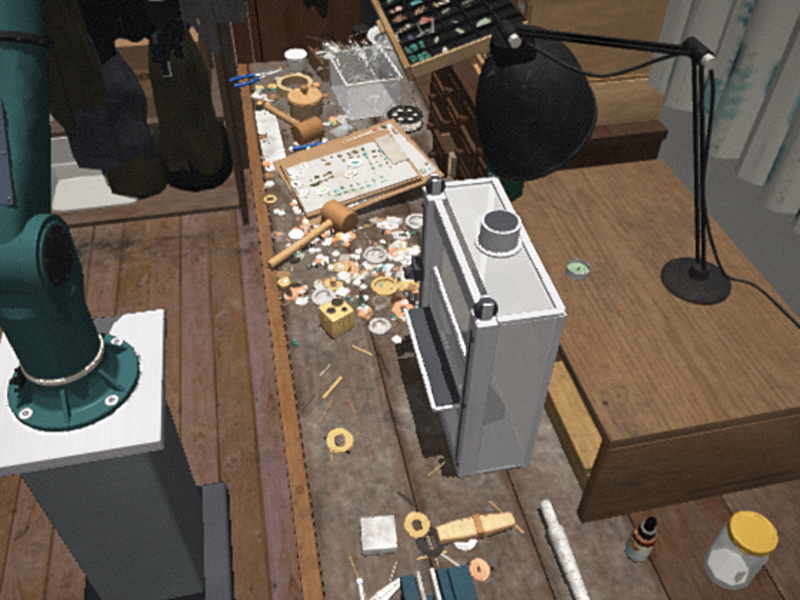

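View pics/top0.png

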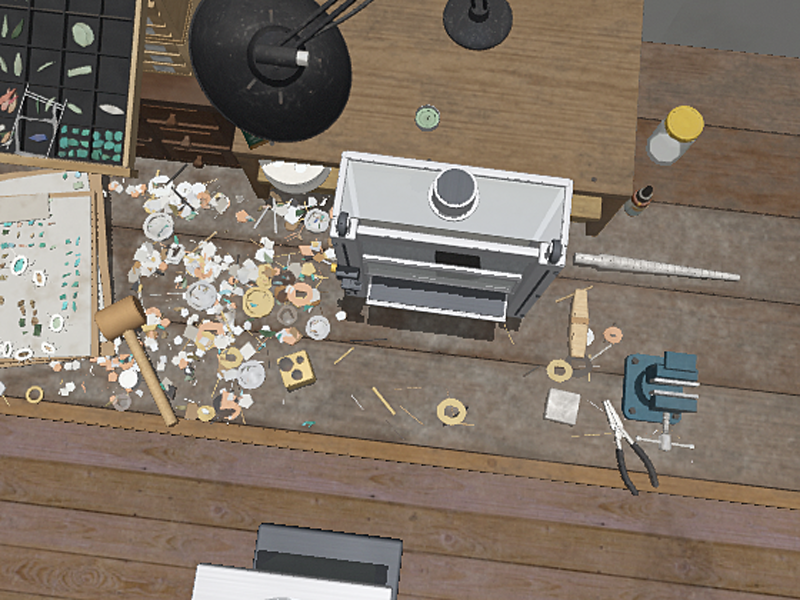

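The scene view shows the box with its lip from about (410,310) to (433,405), and the arrow clip near (413,270). In the top view the lip's front edge runs from (367,302) to (505,320), with the arrow near (347,280). I'll zoom in on both.

```bash
python3 - <<'E'
from cell import *
import cv2
a=snapshot("scene")[:,:,::-1];b=snapshot("top")[:,:,::-1]
cv2.imwrite("pics/s_raw.png",a);cv2.imwrite("pics/t_raw.png",b)
cv2.imwrite("pics/sc.png",cv2.resize(a[120:335,270:400],None,fx=2.79,fy=2.79,interpolation=cv2.INTER_CUBIC)[:600])
cv2.imwrite("pics/sc2.png",cv2.resize(a[165:295,275:345],None,fx=4.6,fy=4.6,interpolation=cv2.INTER_CUBIC))
cv2.imwrite("pics/tc.png",cv2.resize(b[100:240,225:410],None,fx=4.2,fy=4.2,interpolation=cv2.INTER_CUBIC))
E
```

```text
(no output)
```

View pics/sc2.png

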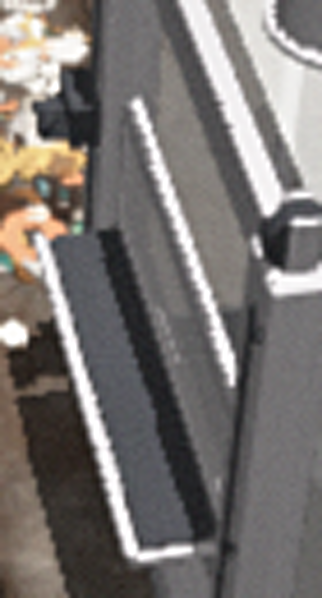

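View pics/tc.png

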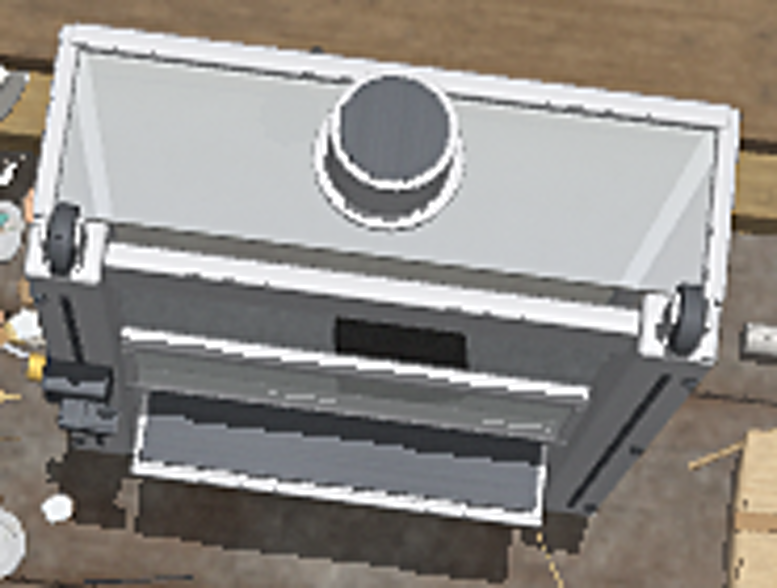

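The lip and its corners are clear in both crops: scene crop corners (40,237) and (132,555), top crop corners (134,470) and (543,522). The arrow needs a bigger zoom, and I'll triangulate the lip meanwhile.

```bash
cat > h.py <<'E'
import numpy as np
from cell import get_calibration
C={n:get_calibration(n) for n in("scene","top")}
def ray(n,p):
    T=C[n]["camera_from_world"];K=C[n]["K"]
    d=np.linalg.inv(K)@[p[0],p[1],1];d=d*[1,-1,-1]
    R=T[:3,:3];return -R.T@T[:3,3],R.T@d/np.linalg.norm(d)
def tri(ps,pt):
    A=np.zeros((3,3));b=np.zeros(3);rs=[ray("scene",ps),ray("top",pt)]
    for o,d in rs:
        P=np.eye(3)-np.outer(d,d);A+=P;b+=P@o
    X=np.linalg.solve(A,b);return X,[np.linalg.norm((np.eye(3)-np.outer(d,d))@(X-o))*1e3 for o,d in rs]
def plane(n,p,z):
    o,d=ray(n,p);return o+d*(z-o[2])/d[2]
def proj(n,X):
    T=C[n]["camera_from_world"];c=T[:3,:3]@X+T[:3,3];K=C[n]["K"]
    return K[0,0]*c[0]/-c[2]+K[0,2],K[1,1]*-c[1]/-c[2]+K[1,2]
S=lambda x,y:((x+.5)/4.6+274.5,(y+.5)/4.6+164.5)
T=lambda x,y:((x+.5)/4.2+224.5,(y+.5)/4.2+99.5)
E
python3 - <<'E'
from h import *
import cv2
np.set_printoptions(precision=4,suppress=True)
print("lipL",tri(S(40,237),T(134,470)));print("lipR",tri(S(132,555),T(543,522)))
# top frame corners z=.35
for p in [(28,275),(715,358),(62,27),(740,112)]: print("frame",p,plane("top",T(*p),.35))
for n,p,z in [("dap",(300,368),.025),("bench",(562,405),.02),("clamp",(579,322),.02)]: print(n,plane("top",(p[0]*.7,p[1]*.7),z))
a=cv2.imread("pics/s_raw.png");b=cv2.imread("pics/t_raw.png")
A=cv2.resize(a[172:227,275:315],None,fx=10,fy=10,interpolation=cv2.INTER_CUBIC)
B=cv2.resize(b[180:220,229:269],None,fx=10,fy=10,interpolation=cv2.INTER_CUBIC)
o=np.zeros((550,800,3),np.uint8);o[:550,:400]=A;o[:400,400:]=B
o=cv2.convertScaleAbs(o,alpha=1.7);cv2.imwrite("pics/arrow.png",o)
E
```

```text
lipL (array([ 0.5871, -0.0682,  0.1293]), [np.float64(0.14240564066464542), np.float64(0.14240564066439304)])
lipR (array([ 0.583 , -0.2875,  0.1329]), [np.float64(0.9089599057078926), np.float64(0.9089599057079301)])
frame (28, 275) [ 0.6231 -0.0249  0.35  ]
frame (715, 358) [ 0.6212 -0.3311  0.35  ]
frame (62, 27) [ 0.7416 -0.0242  0.35  ]
frame (740, 112) [ 0.7374 -0.3338  0.35  ]
dap [0.4835 0.0352 0.025 ]
bench [ 0.4744 -0.4072  0.02  ]
clamp [ 0.6185 -0.4256  0.02  ]
```

View pics/arrow.png

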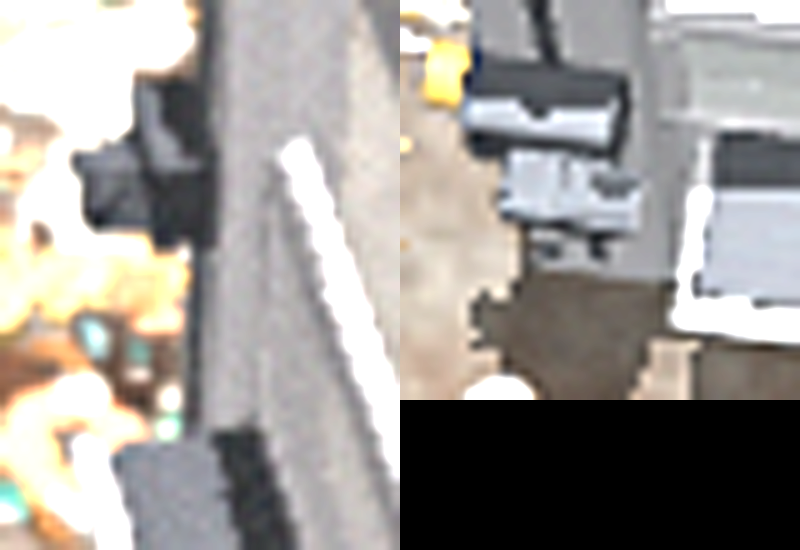

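The left panel (scene) shows the arrow with its front-right end near (90–150,235) in the 10x zoom. The right panel (top) shows its point near (640,200). The tip's x and y follow from the lip's left end, so I'll solve its height from both views.

```bash
python3 - <<'E'
from h import *
for x in(.588,.592):
  for z in (.17,.18,.19,.20,.21,.22):
    X=np.array([x,-.0625,z]);s=proj("scene",X);t=proj("top",X)
    print(x,z,"sceneZoom",np.round((np.array(s)-[275,172]+.5)*10-.5),"topZoom",np.round((np.array(t)-[229,180]+.5)*10-.5+[400,0]))
print(tri((275+9,172+22.5),(229+24,180+20)),tri((275+14.5,172+23.5),(229+24,180+20)))
E
```

```text
0.588 0.17 sceneZoom [ 88. 310.] topZoom [647. 273.]
0.588 0.18 sceneZoom [ 89. 280.] topZoom [645. 262.]
0.588 0.19 sceneZoom [ 90. 249.] topZoom [643. 252.]
0.588 0.2 sceneZoom [ 91. 218.] topZoom [641. 241.]
0.588 0.21 sceneZoom [ 91. 187.] topZoom [638. 231.]
0.588 0.22 sceneZoom [ 92. 155.] topZoom [636. 220.]
0.592 0.17 sceneZoom [104. 308.] topZoom [649. 255.]
0.592 0.18 sceneZoom [105. 278.] topZoom [647. 244.]
0.592 0.19 sceneZoom [106. 247.] topZoom [645. 234.]
0.592 0.2 sceneZoom [107. 216.] topZoom [643. 223.]
0.592 0.21 sceneZoom [108. 185.] topZoom [641. 212.]
0.592 0.22 sceneZoom [109. 153.] topZoom [639. 201.]
(array([ 0.59294954, -0.0619688 ,  0.19646119]), [np.float64(3.861746494246396), np.float64(3.8617464942463653)]) (array([ 0.60080875, -0.06152077,  0.18915519]), [np.float64(2.1572523085750253), np.float64(2.1572523085752815)])
```

The arrow tip is at z ≈ 0.195, against a lip middle now at z ≈ 0.125, so the sash has to rise about 70 mm. I'll move toward the front of the box with the fingers closed.

```bash
python3 -m jog '[[[19,-33,12,0,0],[38,-66,24,0,0],[57,-99,36,0,0],[76,-132,48,0,0],[95,-165,60,0,0],[114,-198,72,0,0],[133,-231,84,0,0],[152,-264,96,0,0],[171,-297,108,0,0],[190,-330,120,0,0],[209,-363,132,0,0],[228,-396,144,0,0]]]' 60 && python3 -m jog '[[[0,-36,18,0,0],[0,-72,36,0,0],[0,-108,54,0,0],[0,-144,72,0,0],[0,-180,90,0,0],[0,-216,108,0,0],[0,-252,126,0,0],[0,-288,144,0,0],[0,-324,162,0,0],[0,-360,180,0,0],[0,-396,198,0,0],[0,-432,216,0,0]]]'; python3 -c "
from cell import state;print(state()['joint_positions'])"
```

```text
t: 1.2
tcp_pos: [0.4453, 0.2938, 0.3759]
ee_rot: [-0.475, -3.105, -0.0]
wrist_force: [1.6, 0.5, -0.5]
grip_width: 0.001
grip_force: 0.0
t: 2.2
tcp_pos: [0.4439, -0.1381, 0.5923]
ee_rot: [0.475, 3.105, 0.001]
wrist_force: [1.3, 0.6, -0.1]
grip_width: 0.001
grip_force: 0.0
[-0.38651053 -0.02616021  0.57988257  1.6285279   0.01358452  1.53446293
  1.45979548]
```

```bash
python3 -m jog '[[[0,0,41,0,0],[0,0,82,0,0],[0,0,123,0,0],[0,0,164,0,0],[0,0,205,0,0],[0,0,246,0,0],[0,0,287,0,0],[0,0,328,0,0],[0,0,369,0,0],[0,0,410,0,0],[0,0,451,0,0],[0,0,492,0,0]]]'; python3 -c "
from cell import state;print(state()['joint_positions'])"
```

```text
t: 3.2
tcp_pos: [0.4381, -0.1338, 0.851]
ee_rot: [0.467, 3.062, -0.009]
wrist_force: [-0.0, -0.3, 0.0]
grip_width: -0.004
grip_force: 0.0
[-0.4827087   0.07544983  0.79882905  0.96993145 -0.06355434  2.07356298
  1.54939592]
```

```bash
python3 -m jog '[[[0,0,41,0,0],[0,0,82,0,0],[0,0,123,0,0],[0,0,164,0,0],[0,0,205,0,0],[0,0,246,0,0]]]'; python3 -c "
from cell import state;print(state()['joint_positions'])"
```

```text
t: 3.7
tcp_pos: [0.4342, -0.1327, 0.8719]
ee_rot: [0.461, 3.013, -0.019]
wrist_force: [-0.3, 1.0, -0.6]
grip_width: -0.001
grip_force: 0.0
[-0.59229538  0.06346114  0.90732269  0.933863   -0.06008575  2.07351982
  1.54742697]
```

```bash
python3 -m jog '[[[0,0,-41,0,0],[0,0,-82,0,0],[0,0,-123,0,0],[0,0,-123,0,0]]]'; python3 -c "
from cell import state;print(state()['joint_positions'])"
```

```text
t: 4.03
tcp_pos: [0.4271, -0.1315, 0.7317]
ee_rot: [0.461, 3.048, -0.021]
wrist_force: [0.2, 0.4, -7.5]
grip_width: -0.002
grip_force: 0.0
[-0.71926902 -0.09990688  0.79938109  1.36390937  0.09157217  1.78901381
  1.37268141]
```

```bash
cat > st.py <<'E'
from cell import state
import numpy as np
from scipy.spatial.transform import Rotation as R
s=state();M=R.from_rotvec(s['ee_rot']).as_matrix()
print(s['t'],'q',np.round(s['joint_positions'],2),'z',M[:,2].round(3),'y',M[:,1].round(3),'tilt',np.degrees(np.arccos(-M[2,2])).round(1))
E
python3 st.py; python3 -m jog '[[[0,0,600,0,0],[0,0,600,0,0],[0,0,600,0,0],[0,0,600,0,0],[0,0,600,0,0],[0,0,600,0,0],[0,0,600,0,0],[0,0,600,0,0],[0,0,600,0,0],[0,0,600,0,0],[0,0,600,0,0],[0,0,600,0,0]]]';python3 st.py
```

```text
4.0333 q [-0.72 -0.1   0.8   1.36  0.09  1.79  1.37] z [ 0.056 -0.022 -0.998] y [ 0.296  0.955 -0.005] tilt 3.4
t: 5.03
tcp_pos: [0.4293, -0.1313, 0.8922]
ee_rot: [0.453, 2.966, -0.027]
wrist_force: [-0.5, -0.7, -0.2]
grip_width: 0.001
grip_force: 0.0
5.0333 q [-0.73  0.05  1.05  0.9  -0.06  2.07  1.55] z [ 0.136 -0.039 -0.99 ] y [0.298 0.954 0.003] tilt 8.1
```

```bash
U='x'; for i in 1 2 3; do python3 -m jog '[[[0,0,600,0,0],[0,0,600,0,0]]]' >/dev/null; python3 st.py; done; python3 -m jog '[[[0,0,600,0,0],[0,0,600,0,0],[0,0,600,0,0],[0,0,600,0,0],[0,0,600,0,0],[0,0,600,0,0]]]';python3 st.py
```

```text
5.2 q [-0.77  0.05  1.09  0.86 -0.06  2.07  1.55] z [ 0.179 -0.052 -0.982] y [0.298 0.954 0.004] tilt 10.8
5.3667 q [-0.79  0.05  1.11  0.81 -0.06  2.07  1.55] z [ 0.221 -0.063 -0.973] y [0.299 0.954 0.006] tilt 13.3
5.5333 q [-0.78  0.05  1.1   0.77 -0.06  2.07  1.55] z [ 0.26  -0.075 -0.963] y [0.298 0.954 0.006] tilt 15.7
t: 6.03
tcp_pos: [0.4256, -0.13, 0.9648]
ee_rot: [0.428, 2.794, -0.058]
wrist_force: [0.1, 0.4, 0.4]
grip_width: -0.0
grip_force: 0.0
6.0333 q [-0.79  0.05  1.12  0.73 -0.06  2.07  1.55] z [ 0.3   -0.087 -0.95 ] y [0.298 0.955 0.007] tilt 18.2
```

The tilt persists between calls, so short calls against the reach limit tip the tool forward. I'll keep going to about 45°.

```bash
for i in 1 2 3 4 5 6 7 8 9 10; do python3 -m jog '[[[0,0,600,0,0],[0,0,600,0,0]]]' >/dev/null; done; python3 -m jog '[[[0,0,0,0,0]]]';python3 st.py
```

```text
t: 7.78
tcp_pos: [0.3977, -0.1221, 1.1206]
ee_rot: [0.369, 2.4, -0.117]
wrist_force: [0.2, 0.9, 0.4]
grip_width: -0.001
grip_force: 0.0
7.7833 q [-0.35  0.09  0.81  0.28 -0.18  2.07  1.54] z [ 0.631 -0.183 -0.754] y [0.295 0.955 0.015] tilt 41.1
```

```bash
cat > kin.py <<'E'
import numpy as np
from scipy.optimize import least_squares
from scipy.spatial.transform import Rotation as R
D=[([-1.361,.591,.048,1.609,-.033,.943,-.034],[.2166,.6911,.2302],[-.475,-3.105,.003]),
([-.3865,-.0262,.5799,1.6285,.0136,1.5345,1.4598],[.4439,-.1381,.5923],[.475,3.105,.001]),
([-.4827,.0754,.7988,.9699,-.0636,2.0736,1.5494],[.4381,-.1338,.851],[.467,3.062,-.009]),
([-.5923,.0635,.9073,.9339,-.0601,2.0735,1.5474],[.4342,-.1327,.8719],[.461,3.013,-.019]),
([-.35,.09,.81,.28,-.18,2.07,1.54],[.3977,-.1221,1.1206],[.369,2.4,-.117])]
from cell import state
s=state();D[-1]=(s['joint_positions'],s['tcp_pos'],s['ee_rot'])
def fk(p,q):
    z=lambda a:R.from_euler('z',a);y=lambda a:R.from_euler('y',a)
    M=z(p[0]+q[0]*p[9])*y(q[1]);X=np.array([0,0,p[1]])+M.apply([p[4],0,p[2]])
    M=M*z(p[10]*q[2])*y(q[3]);X=X+M.apply([p[5],0,p[3]])
    M=M*z(p[11]*q[4])*y(q[5]);X=X+M.apply([p[6],0,p[7]])
    M=M*z(p[8]+p[12]*q[6]);return X,M
best=None
import itertools
for sg in itertools.product([1,-1],repeat=4):
    f=lambda v:np.concatenate([np.r_[X-t,(M.inv()*R.from_rotvec(r)).as_rotvec()*.3] for q,t,r in D for X,M in [fk(np.r_[v,sg],q)]])
    for y0 in(-1.5,0,1.5,3):
        r=least_squares(f,[y0,.35,.5,.5,0,0,0,.3,0])
        if best is None or r.cost<best[0]: best=(r.cost,np.r_[r.x,sg])
P=best[1]
if __name__=="__main__": print(best[0],P.round(3))
lo=np.array([-2.69,-.47,-1.27,.19,-1.53,.08,-3.09]);hi=np.array([2.69,2.24,1.36,2.51,4.68,2.07,3.09])
def ik(X0,M0,q0):
    f=lambda q:(lambda X,M:np.r_[X-X0,(M.inv()*M0).as_rotvec()*.3])(*fk(P,q))
    r=least_squares(f,np.clip(q0,lo+.01,hi-.01),bounds=(lo,hi));return r.x,np.sqrt(2*r.cost)
E
python3 kin.py; python3 - <<'E'
from kin import *
q0=np.array(s['joint_positions']);M0=R.from_rotvec(s['ee_rot'])
rng=np.random.default_rng(0)
for tilt in (41,35,30,25):
  M=R.from_euler('z',16,degrees=True)*M0
  M=R.from_euler('y',-(tilt-41) ,degrees=True)*M
  for X in([.4,-.18,.5],[.5,-.18,.3],[.52,-.18,.08],[.59,-.18,.1],[.59,-.18,.17]):
    b=min((ik(np.array(X),M,q) for q in [q0]+[rng.uniform(lo,hi) for _ in range(12)]),key=lambda t:t[1])
    print(tilt,M.as_matrix()[:,2].round(2),X,'err',b[1].round(4),b[0].round(2))
E
```

```text
0.00020951494044785292 [-0.066  0.302  0.61   0.467 -0.01   0.002 -0.018  0.306  1.508 -1.
 -1.    -1.    -1.   ]
41 [ 0.66 -0.   -0.75] [0.4, -0.18, 0.5] err 0.0 [ 0.08 -0.33  0.38  2.21 -0.38  0.64  2.26]
41 [ 0.66 -0.   -0.75] [0.5, -0.18, 0.3] err 0.0 [-0.31  0.17  0.81  2.38  4.67  0.45 -2.83]
41 [ 0.66 -0.   -0.75] [0.52, -0.18, 0.08] err 0.0 [ 0.86  0.74 -0.53  2.45  3.23  0.59 -1.12]
41 [ 0.66 -0.   -0.75] [0.59, -0.18, 0.1] err 0.0 [ 1.19  1.08 -1.17  2.34  2.38  0.72 -0.11]
41 [ 0.66 -0.   -0.75] [0.59, -0.18, 0.17] err 0.0 [ 1.04  0.66 -0.87  2.3   2.64  0.33 -0.61]
35 [ 0.57 -0.   -0.82] [0.4, -0.18, 0.5] err 0.0 [-0.44 -0.41  0.66  2.16  0.1   0.72  1.75]
35 [ 0.57 -0.   -0.82] [0.5, -0.18, 0.3] err 0.0 [ 1.46  0.26 -1.17  2.36 -0.03  0.12  1.94]
35 [ 0.57 -0.   -0.82] [0.52, -0.18, 0.08] err 0.0 [ 1.02  0.79 -0.77  2.4   2.73  0.47 -0.62]
35 [ 0.57 -0.   -0.82] [0.59, -0.18, 0.1] err 0.0 [ 0.86  0.72 -0.66  2.26  2.71  0.32 -0.7 ]
35 [ 0.57 -0.   -0.82] [0.59, -0.18, 0.17] err 0.0 [ 0.9   0.57 -0.69  2.24  2.49  0.16 -0.52]
30 [ 0.5  -0.   -0.87] [0.4, -0.18, 0.5] err 0
[... 193 characters left out ...]
0.95  0.73 -0.71  2.36  2.57  0.35 -0.52]
30 [ 0.5  -0.   -0.87] [0.59, -0.18, 0.1] err 0.0 [ 0.94  0.76 -0.8   2.23  2.14  0.33 -0.12]
30 [ 0.5  -0.   -0.87] [0.59, -0.18, 0.17] err 0.0 [ 0.85  0.55 -0.64  2.21  1.74  0.11  0.2 ]
25 [ 0.42 -0.   -0.91] [0.4, -0.18, 0.5] err 0.0 [-0.07 -0.25  0.43  2.06 -0.09  0.92  1.96]
25 [ 0.42 -0.   -0.91] [0.5, -0.18, 0.3] err 0.0 [ 1.46  0.32 -1.26  2.25  0.43  0.4   1.46]
25 [ 0.42 -0.   -0.91] [0.52, -0.18, 0.08] err 0.0 [ 0.28  0.58  0.07  2.31  4.03  0.26 -2.18]
25 [ 0.42 -0.   -0.91] [0.59, -0.18, 0.1] err 0.0 [ 0.68  0.64 -0.45  2.18  1.96  0.09 -0.03]
25 [ 0.42 -0.   -0.91] [0.59, -0.18, 0.17] err 0.0 [ 0.73  0.51 -0.52  2.19  0.79  0.12  1.1 ]
```

```bash
cat > plan.py <<'E'
from kin import *
q0=np.array(s['joint_positions']);M0=R.from_rotvec(s['ee_rot'])
def step(X0,M,q):
    f=lambda v:np.r_[(lambda X,Q:np.r_[X-X0,(Q.inv()*M).as_rotvec()*.3])(*fk(P,v)),.003*(v-q)]
    r=least_squares(f,np.clip(q,lo+1e-6,hi-1e-6),bounds=(lo,hi));return r.x,np.linalg.norm(r.fun[:6])
def follow(wps,q):
    X,M=fk(P,q);az=0;emax=0;dq=0;out=[]
    for x,spin in wps:
        x=np.array(x);n=int(np.ceil(max(np.linalg.norm(x-X)/.04,abs(spin-az)/6,1)))
        for k in range(1,n+1):
            qn,e=step(X+(x-X)*k/n,R.from_euler('z',az+(spin-az)*k/n,degrees=True)*M0,q)
            emax=max(emax,e);dq=max(dq,abs(qn-q).max());q=qn
        out.append((round(emax,3),round(dq,2),q.round(2)));X=x;az=spin
    return out
if __name__=="__main__":
  for spin in(-60,-40,-20,0,16,36,56,76):
    for nm,via in (("a",[.5,-.15,.6]),("b",[.45,0,.6])):
      o=follow([((.45,-.14,1.0),0),(via,spin),((.5,-.18,.3),spin),((.52,-.18,.08),spin),((.59,-.18,.1),spin),((.59,-.18,.17),spin)],q0)
      print(spin,nm,[x[0] for x in o],o[-1][1],o[-1][2])
E
python3 plan.py
```

```text
-60 a [np.float64(0.0), np.float64(0.0), np.float64(0.0), np.float64(0.0), np.float64(0.0), np.float64(0.0)] 0.26 [-0.2   0.57  0.17  2.1   1.18  0.66 -0.87]
-60 b [np.float64(0.0), np.float64(0.0), np.float64(0.0), np.float64(0.0), np.float64(0.0), np.float64(0.0)] 0.26 [-0.12  0.56  0.07  2.09  1.22  0.7  -0.9 ]
-40 a [np.float64(0.0), np.float64(0.0), np.float64(0.0), np.float64(0.0), np.float64(0.0), np.float64(0.0)] 0.26 [-0.14  0.52  0.17  2.22  1.68  0.47 -1.02]
-40 b [np.float64(0.0), np.float64(0.0), np.float64(0.0), np.float64(0.0), np.float64(0.0), np.float64(0.0)] 0.26 [-0.07  0.51  0.08  2.22  1.69  0.52 -1.01]
-20 a [np.float64(0.0), np.float64(0.0), np.float64(0.0), np.float64(0.0), np.float64(0.0), np.float64(0.0)] 0.41 [ 0.09  0.48  0.02  2.29  2.34  0.41 -1.26]
-20 b [np.float64(0.0), np.float64(0.0), np.float64(0.0), np.float64(0.0), np.float64(0.0), np.float64(0.0)] 0.38 [ 0.13  0.48 -0.03  2.29  2.31  0.43 -1.22]
0 a [np.float64(0.0), np.float64(0.0), np.float64(0.014), np.float64(0.112), np.float64(0.112), np.float64(0.112)] 1.36 [ 0.04  0.43  0.2   2.19 -1.53  
[... 792 characters left out ...]
1.39 -0.47  1.36  2.41  1.21  0.37  0.87]
56 a [np.float64(0.0), np.float64(0.0), np.float64(0.098), np.float64(0.262), np.float64(0.282), np.float64(0.282)] 0.26 [-1.32 -0.47  1.36  2.37  0.57  0.34  1.82]
56 b [np.float64(0.0), np.float64(0.0), np.float64(0.098), np.float64(0.262), np.float64(0.282), np.float64(0.282)] 0.26 [-1.32 -0.47  1.36  2.37  0.57  0.34  1.82]
76 a [np.float64(0.0), np.float64(0.01), np.float64(0.131), np.float64(0.28), np.float64(0.302), np.float64(0.302)] 0.26 [-1.3  -0.47  1.36  2.34  0.28  0.43  2.41]
76 b [np.float64(0.0), np.float64(0.0), np.float64(0.131), np.float64(0.28), np.float64(0.302), np.float64(0.302)] 0.26 [-1.3  -0.47  1.36  2.34  0.28  0.43  2.41]
```

```bash
python3 - <<'E'
from plan import *
for sp in(-20,-10,0,10):
  o=follow([((.45,-.14,.96),0),((.47,-.16,.72),-40),((.47,-.18,.3),-40),((.49,-.18,.1),sp),((.5,-.18,.08),sp),((.59,-.18,.1),sp),((.59,-.18,.18),sp)],q0)
  print(sp,*[(float(x[0]),float(x[1])) for x in o]);print(o[2][2],o[3][2],o[-1][2])
E
```

```text
-20 (0.0, 0.27) (0.0, 0.27) (0.0, 0.27) (0.002, 0.3) (0.002, 0.3) (0.002, 0.3) (0.002, 0.3)
[-0.2   0.13  0.22  2.36  1.3   0.53 -0.54] [ 0.02  0.61  0.14  2.51  2.78  0.66 -1.75] [-0.18  0.48  0.34  2.28  2.57  0.29 -1.53]
-10 (0.0, 0.27) (0.0, 0.27) (0.0, 0.27) (0.009, 0.37) (0.009, 0.37) (0.009, 0.37) (0.009, 0.37)
[-0.2   0.13  0.22  2.36  1.3   0.53 -0.54] [ 0.11  0.6   0.14  2.51  3.06  0.65 -1.77] [-0.02  0.46  0.23  2.3   2.95  0.31 -1.7 ]
0 (0.0, 0.27) (0.0, 0.27) (0.0, 0.27) (0.01, 0.37) (0.01, 0.37) (0.01, 0.37) (0.01, 0.37)
[-0.2   0.13  0.22  2.36  1.3   0.53 -0.54] [ 0.39  0.59 -0.08  2.51  3.2   0.65 -1.59] [ 0.3   0.45 -0.08  2.31  3.09  0.33 -1.58]
10 (0.0, 0.27) (0.0, 0.27) (0.0, 0.27) (0.007, 0.36) (0.007, 0.36) (0.007, 0.36) (0.007, 0.36)
[-0.2   0.13  0.22  2.36  1.3   0.53 -0.54] [ 0.66  0.62 -0.29  2.51  3.33  0.63 -1.41] [ 0.6   0.48 -0.36  2.3   3.25  0.3  -1.47]
```

```bash
python3 -m jog '[[[12,-3,-20,0,0],[24,-6,-50,-4,0],[36,-10,-80,-8,0],[48,-14,-110,-12,0],[56,-18,-140,-16,0],[62,-22,-170,-20,0],[66,-26,-200,-24,0],[70,-30,-240,-28,0],[72,-34,-275,-32,0],[72,-38,-310,-36,0],[72,-38,-345,-40,0],[72,-38,-380,-40,0]]]'; python3 st.py
```

```text
t: 8.78
tcp_pos: [0.4712, -0.1584, 0.7357]
ee_rot: [1.186, 2.172, -0.431]
wrist_force: [0.3, 1.0, 0.2]
grip_width: -0.001
grip_force: 0.0
8.7833 q [-0.68 -0.21  0.39  1.62  0.76  1.49  0.3 ] z [ 0.363 -0.546 -0.755] y [0.839 0.544 0.01 ] tilt 41.0
```

```bash
python3 -m jog '[[[3,-2,-36,0,0],[6,-4,-72,0,0],[9,-6,-108,0,0],[12,-8,-144,0,0],[15,-10,-180,0,0],[18,-12,-216,0,0],[21,-14,-252,0,0],[24,-16,-288,0,0],[27,-18,-324,0,0],[30,-20,-360,0,0],[33,-20,-390,0,0],[35,-20,-410,0,0]]]'; python3 st.py
python3 - <<'E'
from plan import *
for sp in(15,20,25,30):
  o=follow([((.515,-.18,.2),sp),((.515,-.18,.08),sp),((.59,-.18,.095),sp),((.59,-.18,.18),sp)],q0)
  print(sp,*[(float(x[0]),float(x[1])) for x in o],o[-1][2])
E
```

```text
t: 9.78
tcp_pos: [0.5029, -0.1793, 0.3262]
ee_rot: [1.186, 2.175, -0.43]
wrist_force: [1.3, 0.2, 0.5]
grip_width: 0.001
grip_force: 0.0
9.7833 q [-0.58  0.15  0.56  2.31  1.1   0.58 -0.38] z [ 0.362 -0.544 -0.757] y [0.839 0.544 0.009] tilt 40.8
15 (0.0, 0.38) (0.0, 0.38) (0.0, 0.38) (0.0, 0.38) [-0.21  0.48  0.31  2.31  2.28  0.34 -1.37]
20 (0.0, 0.43) (0.0, 0.43) (0.0, 0.43) (0.0, 0.43) [-0.12  0.47  0.24  2.33  2.46  0.35 -1.43]
25 (0.0, 0.41) (0.005, 0.41) (0.005, 0.41) (0.005, 0.41) [-0.21  0.48  0.39  2.34  2.86  0.32 -1.75]
30 (0.0, 0.47) (0.009, 0.47) (0.009, 0.47) (0.009, 0.47) [-0.05  0.46  0.24  2.35  2.94  0.35 -1.7 ]
```

```bash
python3 -m jog '[[[1,0,-15,2,0],[2,0,-30,4,0],[4,0,-45,6,0],[6,0,-60,8,0],[8,0,-75,10,0],[10,0,-90,12,0],[12,0,-105,14,0],[12,0,-120,16,0],[12,0,-140,18,0],[12,0,-160,20,0],[12,0,-180,20,0],[12,0,-200,20,0]]]'; python3 -m jog '[[[0,0,-20,0,0],[0,0,-40,0,0],[0,0,-40,0,0]]]'; python3 st.py
python3 - <<'E'
from cell import *
import cv2
a=snapshot("scene")[:,:,::-1];b=snapshot("top")[:,:,::-1]
A=cv2.resize(a[130:310,235:375],None,fx=2.8,fy=2.8,interpolation=cv2.INTER_CUBIC)
B=cv2.resize(b[150:290,220:370],None,fx=2.6,fy=2.6,interpolation=cv2.INTER_CUBIC)
import numpy as np
o=np.zeros((504,782,3),np.uint8);o[:,:392]=A;o[:364,392:]=B;cv2.imwrite("pics/pre.png",o)
E
```

```text
t: 10.78
tcp_pos: [0.5193, -0.1784, 0.1422]
ee_rot: [0.769, 2.322, -0.279]
wrist_force: [0.5, 0.0, -1.1]
grip_width: 0.001
grip_force: 0.0
t: 11.03
tcp_pos: [0.5186, -0.1786, 0.1007]
ee_rot: [0.774, 2.324, -0.277]
wrist_force: [-0.5, 0.3, -0.5]
grip_width: -0.002
grip_force: 0.0
11.0333 q [ 0.61  0.74 -0.77  2.51  2.18  1.04 -1.09] z [ 0.528 -0.385 -0.757] y [0.597 0.802 0.008] tilt 40.8
```

View pics/pre.png

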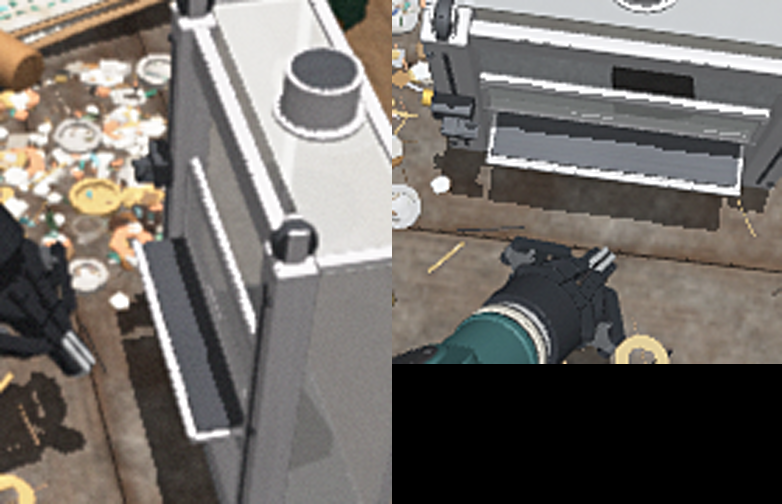

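The picture shows the closed, tilted fingertips at right-panel (605,260), in front of and below the lip. The left knuckle at (515,250) sits too far forward, so I'll spin nearer to square before going in.

```bash
python3 - <<'E'
from plan import *
for sp in(15,25,30):
 for x in(.525,.54):
  o=follow([((x,-.18,.09),0),((x,-.18,.09),sp),((.59,-.18,.095),sp),((.59,-.18,.18),sp),((.5,-.18,.17),sp)],q0)
  print(sp,x,*[(float(x[0]),float(x[1])) for x in o],o[1][2],o[3][2])
E
```

```text
15 0.525 (0.001, 0.21) (0.01, 0.44) (0.01, 0.44) (0.01, 0.44) (0.014, 0.44) [ 0.21  0.62  0.04  2.51  3.1   0.68 -1.68] [ 0.13  0.43  0.07  2.37  3.02  0.37 -1.64]
15 0.54 (0.0, 0.1) (0.001, 0.19) (0.001, 0.19) (0.001, 0.19) (0.014, 0.53) [ 0.69  0.73 -0.61  2.51  2.66  0.82 -1.11] [ 0.65  0.49 -0.58  2.38  2.46  0.5  -0.98]
25 0.525 (0.001, 0.21) (0.01, 0.44) (0.01, 0.44) (0.01, 0.44) (0.012, 0.44) [ 0.43  0.63 -0.12  2.51  3.29  0.67 -1.55] [ 0.41  0.44 -0.16  2.37  3.25  0.36 -1.6 ]
25 0.54 (0.0, 0.1) (0.001, 0.19) (0.001, 0.19) (0.001, 0.19) (0.012, 0.35) [ 0.76  0.72 -0.56  2.51  2.91  0.72 -1.1 ] [ 0.73  0.49 -0.57  2.37  2.79  0.39 -1.08]
30 0.525 (0.001, 0.21) (0.01, 0.46) (0.01, 0.46) (0.01, 0.46) (0.01, 0.46) [ 0.53  0.64 -0.18  2.51  3.38  0.67 -1.5 ] [ 0.54  0.45 -0.27  2.36  3.37  0.35 -1.59]
30 0.54 (0.0, 0.1) (0.001, 0.2) (0.001, 0.2) (0.001, 0.2) (0.008, 0.3) [ 0.83  0.73 -0.59  2.49  3.    0.66 -1.05] [ 0.82  0.51 -0.63  2.37  2.9   0.35 -1.07]
```

```bash
python3 -m jog '[[[12,0,-6,0,0],[24,-1,-14,0,0],[24,-1,-14,3,0],[24,-1,-14,6,0],[24,-1,-14,9,0],[24,-1,-14,12,0],[24,-1,-14,15,0],[24,-1,-14,18,0],[24,-1,-14,21,0],[24,-1,-14,24,0],[24,-1,-14,26,0],[24,-1,-14,26,0]]]';python3 st.py
```

```text
t: 12.13
tcp_pos: [0.5442, -0.1814, 0.0887]
ee_rot: [0.226, 2.417, -0.08]
wrist_force: [-0.8, -0.2, 0.7]
grip_width: 0.002
grip_force: 0.0
12.1333 q [ 0.83  0.78 -0.76  2.48  2.66  0.79 -0.84] z [ 0.645 -0.118 -0.755] y [0.184 0.983 0.003] tilt 41.0
```

```bash
python3 -m jog '[[[15,1,-3,0,0],[30,1,-4,0,0],[46,1,-4,0,0],[46,1,-4,0,0]]]';python3 -m jog '[[[0,0,3,0,0],[0,0,6,0,0],[0,0,9,0,0],[0,0,12,0,0],[0,0,15,0,0],[0,0,18,0,0]]]'; python3 st.py
```

```text
t: 12.47
tcp_pos: [0.5946, -0.1784, 0.0864]
ee_rot: [0.225, 2.411, -0.078]
wrist_force: [0.1, 0.3, 1.1]
grip_width: 0.003
grip_force: 0.0
t: 12.97
tcp_pos: [0.5871, -0.179, 0.1015]
ee_rot: [0.23, 2.422, -0.074]
wrist_force: [-0.7, -1.3, -5.3]
grip_width: 0.004
grip_force: 2.0
12.9667 q [ 0.79  0.74 -0.74  2.39  2.59  0.69 -0.8 ] z [ 0.642 -0.114 -0.758] y [0.185 0.983 0.008] tilt 40.7
```

Contact made, about 5 N downward on the tool. Pushing on, stopping short of the target to look.

```bash
python3 -m jog '[[[0,0,4,0,0],[0,0,8,0,0],[0,0,12,0,0],[0,0,16,0,0],[0,0,20,0,0],[0,0,24,0,0],[0,0,28,0,0],[0,0,32,0,0],[0,0,36,0,0],[0,0,40,0,0],[0,0,44,0,0],[0,0,48,0,0]]]'; python3 st.py
python3 - <<'E'
from cell import *
import cv2, numpy as np
a=snapshot("scene")[:,:,::-1];b=snapshot("top")[:,:,::-1]
cv2.imwrite("pics/s1raw.png",a);cv2.imwrite("pics/t1raw.png",b)
A=cv2.resize(a[160:300,265:345],None,fx=4,fy=4,interpolation=cv2.INTER_CUBIC)
B=cv2.resize(b[170:260,229:349],None,fx=4,fy=4,interpolation=cv2.INTER_CUBIC)
o=np.zeros((560,800,3),np.uint8);o[:560,:320]=A;o[:360,320:]=B
cv2.imwrite("pics/p1.png",cv2.convertScaleAbs(o,alpha=1.4))
E
```

```text
t: 13.97
tcp_pos: [0.5873, -0.1789, 0.1499]
ee_rot: [0.229, 2.421, -0.074]
wrist_force: [-5.4, -1.0, -5.1]
grip_width: 0.003
grip_force: 3.7
13.9667 q [ 0.8   0.62 -0.74  2.38  2.52  0.56 -0.78] z [ 0.643 -0.115 -0.757] y [0.185 0.983 0.008] tilt 40.8
```

View pics/p1.png

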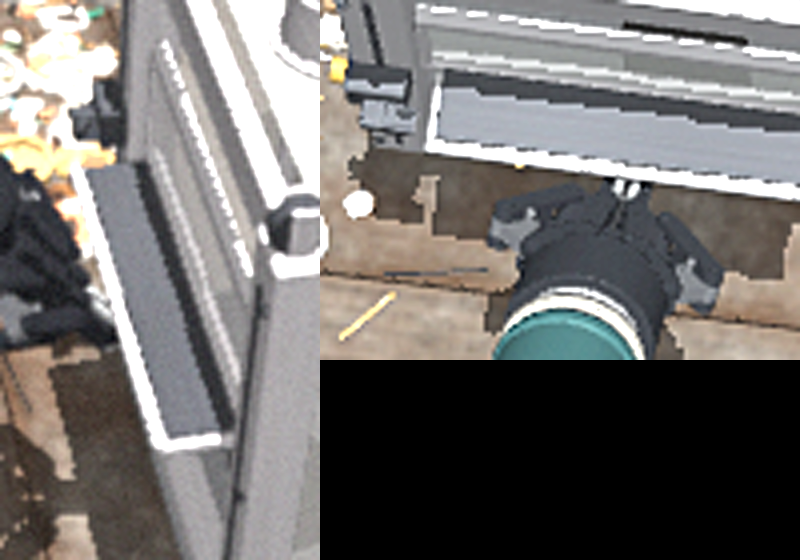

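The sash is up: the lip's left front corner is at left-panel (75,172), right-panel (428,150), still below the arrow at (85,125). I'll measure the remaining rise with a marked zoom of the arrow.

```bash
python3 - <<'E'
from h import *
import cv2
np.set_printoptions(precision=4,suppress=True)
X,e=tri((265+75.5/4-.5,160+172.5/4-.5),((428.5-320)/4+228.5,170+150.5/4-.5));print("lipL now",X,e)
a=cv2.imread("pics/s1raw.png");b=cv2.imread("pics/t1raw.png")
k=18
A=cv2.resize(a[180:213,276:298],None,fx=k,fy=k,interpolation=cv2.INTER_CUBIC)
B=cv2.resize(b[184:212,236:258],None,fx=k,fy=k,interpolation=cv2.INTER_CUBIC)
o=np.zeros((594,796,3),np.uint8);o[:594,:396]=A;o[:504,400:796]=B
o=(255*(o/255.)**.5).astype(np.uint8)
for x,c in((.591,(0,0,255)),(.596,(0,255,0))):
  for z in(.185,.19,.195,.20,.205,.21):
    p=np.array([x,X[1]+.006,z])
    u=(np.array(proj("scene",p))-[276,180]+.5)*k;v=(np.array(proj("top",p))-[236,184]+.5)*k+[400,0]
    for w in(u,v):
        if 0<w[1]<594: cv2.circle(o,tuple(int(i) for i in w),3 if z!=.195 else 6,c,1)
cv2.imwrite("pics/arr2.png",o)
E
```

```text
lipL now [ 0.5867 -0.0681  0.1752] [np.float64(0.07819936709055773), np.float64(0.07819936709063798)]
```

View pics/arr2.png

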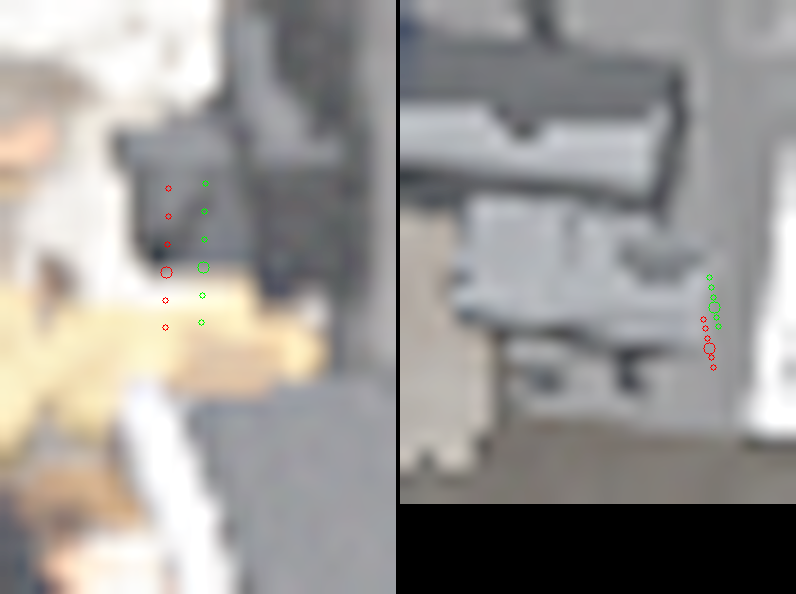

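The zoom shows the arrow's point edge at about (200,263) in the scene panel, so z ≈ 0.196. The lip's middle is now at 0.169, which leaves about 26 mm to push.

```bash
python3 -m jog '[[[0,0,4,0,0],[0,0,8,0,0],[0,0,12,0,0],[0,0,16,0,0],[0,0,19,0,0],[0,0,22,0,0],[0,0,24,0,0],[0,0,25,0,0],[0,0,26,0,0],[0,0,26,0,0]]]'
python3 - <<'E'
from cell import *
import cv2, numpy as np
a=snapshot("scene")[:,:,::-1];b=snapshot("top")[:,:,::-1]
cv2.imwrite("pics/s2raw.png",a);cv2.imwrite("pics/t2raw.png",b)
k=12
A=cv2.resize(a[170:220,272:305],None,fx=k,fy=k,interpolation=cv2.INTER_CUBIC)
B=cv2.resize(b[180:214,234:267],None,fx=k,fy=k,interpolation=cv2.INTER_CUBIC)
o=np.zeros((600,796,3),np.uint8);o[:,:396]=A;o[:408,400:]=B
cv2.imwrite("pics/p2.png",(255*(o/255.)**.6).astype(np.uint8))
E
```

```text
t: 14.9
tcp_pos: [0.5874, -0.179, 0.1761]
ee_rot: [0.229, 2.42, -0.075]
wrist_force: [-6.9, -0.7, -3.2]
grip_width: 0.0
grip_force: 3.4
```

View pics/p2.png

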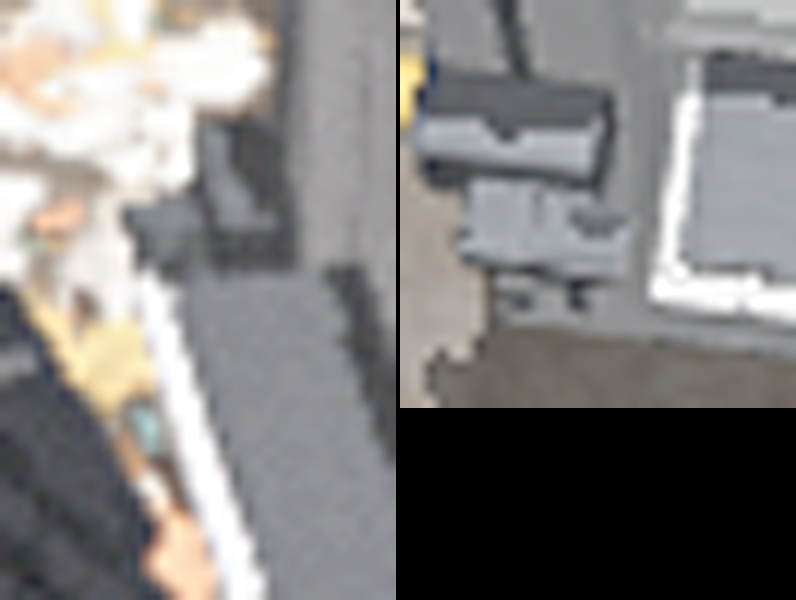

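```bash
python3 - <<'E'
from h import *
np.set_printoptions(precision=4,suppress=True)
for u,v in(((142,272),(652,300)),((145,278),(655,296))):
  X,e=tri((272+(u[0]+.5)/12-.5,170+(u[1]+.5)/12-.5),(234+(v[0]-399.5)/12-.5,180+(v[1]+.5)/12-.5));print(X,e)
for z in(.190,.195,.2):
  for x in (.592,.596):
    print(x,z,(np.array(proj("scene",np.array([x,-.062,z])))-[272,170]+.5)*12)
E
```

```text
[ 0.5855 -0.0674  0.2083] [np.float64(0.6694178615784688), np.float64(0.6694178615783875)]
[ 0.5863 -0.0677  0.2069] [np.float64(0.410198861485168), np.float64(0.4101988614849313)]
0.592 0.19 [163.3662 319.3226]
0.596 0.19 [182.8589 316.601 ]
0.592 0.195 [163.8697 300.8053]
0.596 0.195 [183.4191 298.0857]
0.592 0.2 [164.3762 282.1795]
0.596 0.2 [183.9825 279.462 ]
```

```bash
python3 - <<'E'
from h import *
import cv2
from scipy.optimize import brentq
def zrow(n,x,y,row): return brentq(lambda z:proj(n,np.array([x,y,z]))[1]-row,0,.4)
for f in("s1raw","s2raw"):
    g=cv2.cvtColor(cv2.imread(f"pics/{f}.png"),cv2.COLOR_BGR2GRAY); 
    r,c=((190,279),(186,278))[f=="s2raw"]
    print(f,"cols from",c);print("\n".join(f"{r+i} "+" ".join(f"{v:3d}" for v in g[r+i,c:c+20]) for i in range(18)))
for x in(.584,.587): print("lip z for rows 192..194",[round(zrow("scene",x,-.068,q),4) for q in(192,192.5,193,193.5,194)],[round(zrow("top",x,-.068,q),4) for q in(203.5,204,204.5,205)])
for x in(.589,.593): print("tip z for rows 193.5..195",[round(zrow("scene",x,-.062,q),4) for q in(193.5,194,194.5,195,195.5)])
E
```

```text
s1raw cols from 279
190 219 231 243 227  70  68  82  77  62  66  47  34  43  42  44  39  30  52 103 124
191 228 226 237 233  70  65  80  54  50  69  55  37  38  40  40  43  41  59 104 123
192 228 225 235 230  71  60  59  50  67  67  62  37  42  44  42  35  39  54 101 119
193 219 227 247 241  75  33  39  48  67  66  60  38  36  42  41  37  36  57 104 118
194 134 214 250 244 145  39  49  66  71  72  62  34  44  34  39  40  32  55 108 126
195  79 168 248 249 244 155 156 155 151 147 121  39  32  35  41  35  37  61 112 125
196 109 176 239 241 245 248 249 246 242 237 210  74  42  71 100  49  46  74 120 119
197 180 199 225 223 228 231 228 221 222 227 222 132 125 145 175  71  67  90 121 121
198 219 220 220 218 225 228 221 191 188 207 217 201 199 207 143  61  77  99 123 122
199 221 216 210 211 230 235 220 186 167 167 170 169 189 227 175  64  73  87 117 110
200 214 201 201 216 229 234 206 164 159 165 163 165 171 203 128  65  72  80  91  74
201 190 201 209 214 220 222 154 151 150 150 152 140 114 120 103  94  96 101  87  61
202 169 203 217 216 246 249 187 130  90  95  97  94  97  96  97  96  97 
[... 1588 characters left out ...]
 93  93 103  96  99  94  99  96  97  95
200 230 217 203 208 220 230 234 245 255 240  91  89 100 100 101  99  97 101 105 100
201 205 198 203 209 215 201 213 226 255 250 104  90  98  97  98 102  98 102 103 101
202  95 164 210 220 197 146 156 174 254 251 152  94  90  97  96  96  97 102 103 101
203  46 101 164 182 112  90  91 153 251 255 229  82  93  96  98  97 101  99  97 101
lip z for rows 192..194 [0.21, 0.2084, 0.2068, 0.2052, 0.2036] [0.2219, 0.2172, 0.2126, 0.2079]
lip z for rows 192..194 [0.2094, 0.2079, 0.2063, 0.2047, 0.2031] [0.209, 0.2043, 0.1996, 0.1948]
tip z for rows 193.5..195 [0.199, 0.1974, 0.1958, 0.1942, 0.1925]
tip z for rows 193.5..195 [0.1983, 0.1966, 0.195, 0.1934, 0.1918]
```

The lip's left end now overlaps the arrow's point edge in the scene view: lip top edge at row 192.3, point at row 195.0. The two rows should coincide when level, so the lip is about 7–8 mm too high; my mid-way reading was biased low. I'll back out and press the lip down from above, which isn't a pinch. First a feasibility check.

```bash
python3 - <<'E'
from plan import *
for x in(.545,.555,.56):
  o=follow([((.587,-.179,.16),0),((x,-.179,.16),0),((x,-.179,.235),0),((.6,-.179,.235),0),((.6,-.179,.20),0)],q0)
  print(x,*[(float(x[0]),float(x[1])) for x in o],o[2][2],o[3][2])
E
```

```text
0.545 (0.0, 0.09) (0.0, 0.09) (0.0, 0.13) (0.0, 0.13) (0.0, 0.13) [ 1.01  0.39 -0.84  2.39  2.56  0.29 -0.82] [ 0.85  0.42 -0.72  2.29  2.46  0.26 -0.75]
0.555 (0.0, 0.09) (0.0, 0.09) (0.0, 0.13) (0.0, 0.13) (0.0, 0.13) [ 0.98  0.4  -0.82  2.38  2.54  0.28 -0.81] [ 0.85  0.42 -0.72  2.29  2.46  0.26 -0.75]
0.56 (0.0, 0.09) (0.0, 0.09) (0.0, 0.13) (0.0, 0.13) (0.0, 0.13) [ 0.96  0.4  -0.81  2.37  2.53  0.28 -0.8 ] [ 0.85  0.42 -0.72  2.29  2.46  0.26 -0.75]
```

```bash
python3 -m jog '[[[0,0,-8,0,0],[0,0,-18,0,0],[-15,0,-20,0,0],[-30,0,-20,0,0],[-42,0,-20,0,0],[-42,0,-20,0,0]]]'
python3 - <<'E'
from cell import *
import cv2
a=snapshot("scene")[:,:,::-1];cv2.imwrite("pics/s3raw.png",a);g=cv2.cvtColor(a.copy(),cv2.COLOR_BGR2GRAY);r,c=188,281
print("\n".join(f"{r+i} "+" ".join(f"{v:3d}" for v in g[r+i,c:c+14]) for i in range(9)))
E
python3 -m jog '[[[0,0,15,0,0],[0,0,30,0,0],[0,0,45,0,0],[0,0,60,0,0],[0,0,75,0,0],[15,0,78,0,0],[30,0,78,0,0],[45,0,78,0,0],[55,0,78,0,0],[55,0,78,0,0]]]'; python3 st.py
```

```text
t: 15.5
tcp_pos: [0.5463, -0.1788, 0.1571]
ee_rot: [0.227, 2.417, -0.075]
wrist_force: [-0.5, 0.2, -1.1]
grip_width: 0.0
grip_force: 0.0
188 196  69  75  91  90 100  89  82  44  72  86  88  82  72
189 225 132  58  65  76  77  71  65  41  39  47  46  48  41
190 240 226  73  64  81  74  62  63  49  35  42  44  42  38
191 236 223  64  66  70  63  53  62  47  36  32  42  41  40
192 234 222 124 130  58  39  61  78  69  46  55  54  57  58
193 243 242 209 233 119  83  69  86  93  81  89  94 101 101
194 247 241 232 254 221 161  99  97  99  95  98 101  98 100
195 244 234 198 253 253 145  90  93  97  95  92  98  98 101
196 235 226 187 247 248 155  84  92  93  95  97  97  99  99
t: 16.38
tcp_pos: [0.6064, -0.1787, 0.2368]
ee_rot: [0.226, 2.412, -0.075]
wrist_force: [0.2, -0.9, -0.1]
grip_width: -0.002
grip_force: 0.0
16.3833 q [ 0.76  0.41 -0.66  2.29  2.37  0.31 -0.7 ] z [ 0.65  -0.116 -0.751] y [0.183 0.983 0.007] tilt 41.3
```

```bash
python3 -m jog '[[[0,0,-4,0,0],[0,0,-8,0,0],[0,0,-12,0,0],[0,0,-14,0,0],[0,0,-16,0,0],[0,0,-16,0,0]]]' | sed -n 1,4p; for i in 1 2 3 4 5 ; do python3 -m jog '[[[0,0,-1,0,0],[0,0,-2,0,0]]]' | grep -E 'tcp|wrist'; done
```

```text
t: 16.88
tcp_pos: [0.6016, -0.1791, 0.2176]
ee_rot: [0.229, 2.419, -0.074]
wrist_force: [0.4, 0.4, -0.7]
tcp_pos: [0.6024, -0.1791, 0.2167]
wrist_force: [-1.5, 0.6, 0.6]
tcp_pos: [0.6025, -0.1791, 0.2147]
wrist_force: [-1.8, 0.6, 4.1]
tcp_pos: [0.6025, -0.179, 0.213]
wrist_force: [-1.8, -0.1, 3.5]
tcp_pos: [0.6025, -0.179, 0.2108]
wrist_force: [-1.3, -0.1, 4.1]
tcp_pos: [0.6025, -0.1791, 0.2087]
wrist_force: [-2.5, -0.3, 4.0]
```

```bash
python3 - <<'E'
from cell import *
import cv2, numpy as np
a=snapshot("scene")[:,:,::-1];cv2.imwrite("pics/s4raw.png",a);g=cv2.cvtColor(a.copy(),cv2.COLOR_BGR2GRAY);r,c=188,281
print("\n".join(f"{r+i} "+" ".join(f"{v:3d}" for v in g[r+i,c:c+18]) for i in range(11)))
A=cv2.resize(a[180:207,272:300],None,fx=20,fy=20,interpolation=cv2.INTER_CUBIC)
cv2.imwrite("pics/p4.png",(255*(A/255.)**.6).clip(0,255).astype(np.uint8))
E
```

```text
188  57  34  41  70  97  96  91  82  48  73  92  87  84  77  47  54 101 124
189  41  42  43  51  83  89  72  63  44  39  51  48  49  44  39  56 104 124
190  34  38  41  47  69  77  61  66  49  36  39  39  41  43  39  54 105 124
191  34  36  38  40  47  50  57  67  52  36  37  40  39  41  40  58 100 120
192  44  39  40  36  44  48  69  74  66  38  39  38  39  39  37  59 102 125
193  44  37  42  40  41  44  59  69  65  39  42  38  36  38  36  64 103 127
194  44  38  37  35  45  42  44  63  72  51  61  66  58  60  64  77  97 100
195  33  46  41  41  36  42  48  59  86  95 100 120 107 101 100 103 100  93
196  27  39  42  41  38  36  44  52  76  97 103  99  99 101 101  97 102 100
197  29  36  31  45  40  38  41  41  55  97 103  97 103 103 103  95 102 104
198  26  27  39  44  48  37  41  43  44  75  95 105 101  98  99  96 101 101
```

View pics/p4.png

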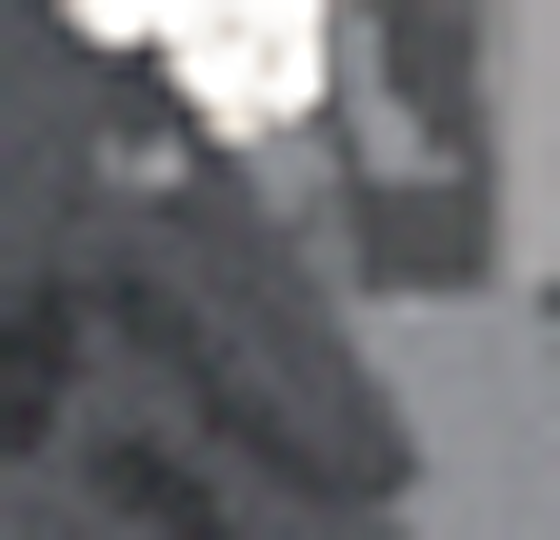

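The picture shows the lip's end edge at row 194.1, now almost meeting the arrow's point line at 195.0, so about 2–3 mm high at most. One more millimetre, then clear off.

```bash
python3 -m jog '[[[0,0,-1,0,0],[0,0,-1,0,0],[0,0,6,0,0],[0,0,16,0,0],[-15,0,24,0,0],[-30,0,24,0,0],[-45,0,24,0,0],[-52,0,30,0,0],[-52,0,50,0,0],[-52,0,70,0,0],[-52,0,70,0,0]]]'
python3 - <<'E'
from cell import *
import cv2, numpy as np
a=snapshot("scene")[:,:,::-1];cv2.imwrite("pics/s5raw.png",a);b=snapshot("top")[:,:,::-1];cv2.imwrite("pics/t5raw.png",b)
g=cv2.cvtColor(a.copy(),cv2.COLOR_BGR2GRAY);r,c=191,281
print("\n".join(f"{r+i} "+" ".join(f"{v:3d}" for v in g[r+i,c:c+18]) for i in range(8)))
b0=cv2.imread("pics/t_raw.png")
for n,(x,y) in dict(dap=(210,258),bench=(393,284),clamp=(405,225)).items():
    print(n,np.abs(b[y-22:y+22,x-20:x+20].astype(int)-b0[y-22:y+22,x-20:x+20]).mean().round(1))
E
```

```text
t: 18.68
tcp_pos: [0.5525, -0.1795, 0.2834]
ee_rot: [0.227, 2.41, -0.079]
wrist_force: [1.4, 0.0, 0.4]
grip_width: 0.001
grip_force: 0.0
191 237 226  66  66  74  60  55  68  49  37  38  39  42  39  38  59  97 116
192 235 228  71  62  57  47  64  68  64  36  38  37  38  39  36  54 103 116
193 245 239  74  33  34  51  68  74  62  37  38  34  41  40  34  54  98 118
194 247 243 144  74  52  62  62  67  54  42  45  51  58  52  66  63  82 103
195 241 248 245 198 149  92  78  70  58  64  68  80  93  94 114  95  99  88
196 197 238 247 255 247 143 109  96  98  99  98 103  99  98  98  98 103  90
197 167 186 225 255 247 164  99  95  98  93  98 100  98  98  99  98 103 102
198 117 135 179 246 250 200  96  87  94 100  93  94 100  94 100  94 105  96
dap 2.9
bench 3.1
clamp 2.8
```

The lip edge is now at row 194.6–195, matching the arrow's point at 195.0. The loose things are unchanged.

```bash
python3 -m jog '[[[-5,0,15,0,0],[-5,0,30,0,0],[-5,0,30,0,0],[-5,0,30,0,0]]]' && python3 -c "
from cell import *;print(finish_job())"
```

```text
t: 19.12
tcp_pos: [0.5454, -0.1785, 0.3083]
ee_rot: [0.228, 2.418, -0.074]
wrist_force: [0.0, -0.2, -0.7]
grip_width: 0.001
grip_force: 0.0
the job is handed in; nothing more can be done
None
```

I handed the job in at 19.1 s of the 43 s allowed, and no verdict came back: the lip stands within about 2 mm of the arrow's point by the camera, after my push went about 7–8 mm too high and I pressed it back down from above with the closed fingertips; the arm is clear and the three loose things look unmoved.

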